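Mesh a driveshaft yoke onto a splined gearbox shaft

ROBOT

A 6-joint arm with a two-finger parallel gripper is mounted at the origin on a cart in front of the work surface, level with it; the furniture and walls round the work are solid. World frame = base frame: x ahead of the robot, y to its left, z up, the work surface at z = 0. Lengths are in m, angles in rad, forces in N, time in s.
With the tool pointing down it reaches from about 0.35 to 0.8 m from the base axis. Payload 7.3 kg.
Tool frame: the origin (TCP) lies between the finger pads; the fingertips stand 25 mm ahead of it and the grasp point (between the pads) lies 6 mm ahead of it (r.tip_extent is the distance from the TCP to the fingertips, in m); z points along the fingers, y is the line along which they close (so a half turn about z gives the same grasp; the last joint's range is limited). The gripper opens to 85 mm and grips with 20 to 120 N. Pads are 22 mm wide; open, the fingers measure 114 mm over their backs; the gripper's body (76 mm by 85 mm) begins 54 mm behind the grasp point. The pads swing forward as they close: fully open they stand 13 mm farther back than shut.
Start: joints at [-1.367, 0.342, 1.524, -0, 1.275, -0.146], TCP at [0.18, -0.493, 0.256] pointing down, gripper open.
Joint ranges: [-2.53, 2.53], [-0.77, 2.02], [0.04, 2.7], [-1, 4.14], [0.28, 2.66], [-3.11, 3.11]. Speed limits (rad/s): [2.57, 2.57, 3.14, 3.14, 3.14, 3.14].

INTERFACE

Orientations are given as a unit quaternion [x, y, z, w].
In Python, from workcell import r, command_gripper, optics gives the robot as it stands. The module is installed in compiled form; this text tells all that it offers. Calls block until the motion is done:
- r.reach(position, orientation): joint-space move of the TCP to a pose.
- r.move_straight(position, orientation=None, speed=0.15, max_force=None): straight line of the TCP; orientation=None keeps the orientation; speed is the mean speed in m/s. With max_force (N) it stops when the force on the tool has changed by that much, and returns True; else False.
- r.movej(angles): joint-space move.
- command_gripper(opening, force=None): finger opening in m; force is the grip in N (None keeps the last); returns when the fingers have stopped.
- r.hold(seconds).
- r.solve_ik(position, orientation): joint angles nearest the present ones, or None.
- r.read_state(): the state.
- optics.get_image(name): name is "scene" or "top" or "wrist"; returns (picture, depth): 480x640x3 uint8, red, green, blue; 480x640 float32, m along the optical axis (not along the pixel's ray), 0 where there is no reading.
- optics.camera_model(name): a dict with "K" (3x3 intrinsics, pixels), "R" (3x3) and "t" (3): a world point X has camera coordinates R X + t; the wrist camera has in their place "tool_from_camera" (4x4, takes a point from camera to tool coordinates, whose origin is the TCP and whose axes are the flange's). Camera axes: x right, y down, z forward; pixel columns grow to the right and rows downward; lengths in m; the calibration is good to about 2 mm. A picture is of the moment at which its call begins: read the wrist's pose just before it. camera_model takes no time and is no camera call.
A pose or a line that the arm cannot do raises r.PlanningError and nothing moves.
- r.finish_job(): hands the job in; it is judged then, once.
The state is a dict: "time_s": time; "joint_positions": joint angles; "dq": joint speeds; "tau": joint torques, N m; "eef_pos": TCP position; "eef_rot": TCP orientation; "contact_force": force on the tool from outside, world axes, zero at the start; "torque": the same for the moment, N m; "grip_width": finger opening in m; "grip_force": force on a finger pad.
Only numpy, scipy, OpenCV 4.12 (cv2) and the standard library are available. Lean on these libraries where they do the work, as an engineer would, in place of code of your own. Each camera call takes 0.05 s, during which the arm holds its last target. There are 200 camera calls.

TASK

Fit the loose driveshaft yoke onto the upright splined shaft of the green gearbox stub: take it by its ears, set it over the shaft's nose and, pressing only lightly, rock it back and forth about the shaft until the teeth mesh. Then slide it down until it sits fully home on the shoulder, let go, and back away. Never ram or force it (keep the push under 2 kg or so), and leave the pliers, the cork block and the wood offcut where they lie.

Things in the scene. Friction and masses are not known exactly. Their poses are not given: they have to be found in the camera images.
- yoke_centre (a point): Loose grey driveshaft yoke, 0.45 kg, 74 mm high, standing upright on its round hub. This point: on its axis, 37 mm above its underside, z up. Two flat upright ears from 34 to 74 mm above the underside: 34 mm wide along x, outer faces at y = +-27 mm, inner faces at +-17 mm (open between). Grip over the outer faces from above, closing along y, 54 mm wide, about 58 mm above the underside.
- yoke_foot (a point): Centre of the yoke's underside, on the bore axis, axes as yoke_centre. The hub is 57 mm across and 36 mm high; its through bore, 43 mm wide, carries six straight inner teeth 6.5 mm wide, tips on a 31 mm circle, over the whole height, at 30, 90, 150.. degrees from the yoke's x axis.
- shoulder (a point): Centre of the top face of the steel shaft's 52 mm shoulder disc, 70 mm above the bench, z up. Above it: six teeth (7.5 mm wide, tips on a 40 mm circle, 30 mm high, square upper ends) on a 28 mm core. Play in mesh: 1.5 mm radial, 4 degrees either way. This frame has the housing's yaw only: the teeth stand at another angle each time, not given, to be found by turning the yoke (60 degree period).
- nose (a point): Tip of the shaft's nose, 50 mm above the shoulder: a plain 28 mm pilot from the tooth ends (30 mm) to 40 mm, then a taper to 12 mm wide at the tip. The shaft turns stiffly (0.35 N m), so it stays put while the yoke is turned on its tooth ends. It rests on a preloaded spring: firm up to 10 N of downward push, then sinks 1 mm per newton, 8 mm at most, and shoulder and nose sink with it.
- stand: Green gearbox stub fixed to the bench: base plate 100 x 100 x 12 mm, round housing 82 mm across, up to 58 mm high, the splined shaft upright in its middle. Origin under the base plate's centre, on the shaft axis, z up, x and y along the plate's sides. More than 40 N between yoke and stub or shaft counts as forcing. A wooden tool carrier 245 mm high stands behind, from x = 0.63.
- yoke: The yoke; origin at the centre of its underside, as yoke_foot.
- cork_block_mid (a point): Centre of a brown cork sanding block, 63 x 110 x 34 mm, loose bystander.
- pliers_mid (a point): Centre of blue-handled pliers lying flat, 55 x 187 x 12 mm, loose bystander.
- offcut_d_mid (a point): Centre of a small wood offcut, 40 x 80 x 35 mm, loose bystander.
Things that resemble listed ones, but are neither listed nor needed, are in the scene too. Of the things shaped like the yoke, the grey one is meant.

How it is judged:
By the outcome, as a careful person would: the job done as asked, in the order asked, and still so for the second after the job is handed in, with the robot touching nothing.
It also fails if it takes over 54 s, if anything falls off the work surface, if the arm or the gripper's body presses on something with over 40 N, if the wrist force passes 120 N, or if a joint passes its speed limit or range.

## Working session

There is one attempt and no reset: what is moved stays moved. The work goes in short steps, each a Python script; the robot and the scene stay as the last script left them, time stands still between calls to the robot, and variables do not carry over. Pictures are saved under pics/ and viewed, at most 10 in all, crops included, and the job is handed in when it is done.

```bash
mkdir -p pics && cat > h.py <<'E'
import numpy as np, cv2
from workcell import r, command_gripper, optics
from scipy.spatial.transform import Rotation as R
def cloud(name):
    s=r.read_state(); im,d=optics.get_image(name); m=optics.camera_model(name); K=np.array(m["K"])
    v,u=np.mgrid[:480,:640]; P=np.stack([(u-K[0,2])/K[0,0]*d,(v-K[1,2])/K[1,1]*d,d],-1)
    if name=="wrist":
        T=np.array(m["tool_from_camera"]); P=P@T[:3,:3].T+T[:3,3]
        W=P@R.from_quat(s["eef_rot"]).as_matrix().T+s["eef_pos"]
    else: W=(P-np.array(m["t"]))@np.array(m["R"])
    W[d==0]=np.nan
    return im,W
def save(im,n): cv2.imwrite("pics/"+n,cv2.cvtColor(im,cv2.COLOR_RGB2BGR))
E
python3 - <<'E'
from h import *
s=r.read_state(); print(s)
a,W=cloud("scene"); b,W2=cloud("top")
np.savez("a.npz",a=a,W=W,b=b,W2=W2)
save(cv2.resize(np.hstack([a,b]),(800,300)),"both.png"); save(b,"top.png")
E
```

```text
{'time_s': 0.0, 'joint_positions': array([-1.36699145e+00,  3.42736240e-01,  1.52501891e+00,  2.03643530e-06,
        1.27539073e+00, -1.46020413e-01]), 'dq': array([ 0.00014169, -0.0004573 , -0.00102909, -0.00057041, -0.00131513,
        0.00025346]), 'tau': array([-7.53004260e-04, -4.33672071e+01, -2.46007544e+01, -1.16618726e-04,
        7.91349536e-03,  4.21148104e-05]), 'eef_pos': array([ 0.17987284, -0.49284125,  0.25561825]), 'eef_rot': array([ 9.84741499e-01,  1.74021772e-01, -2.14614841e-05, -7.76316949e-04]), 'contact_force': array([-0.00631198, -0.37456858, -0.01551802]), 'torque': array([-0.00243245, -0.08063468, -0.00270408]), 'grip_force': 0.0, 'grip_width': 0.08556560264578504}
```

View pics/both.png

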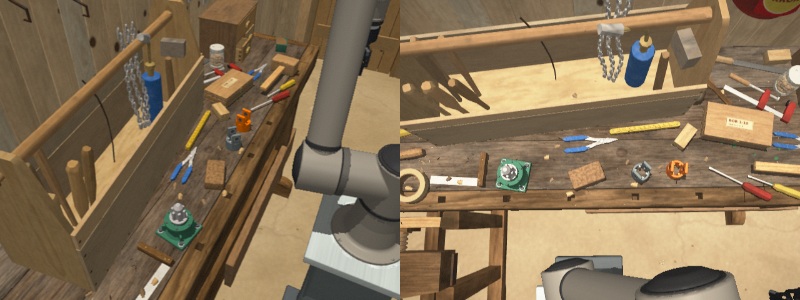

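View pics/top.png

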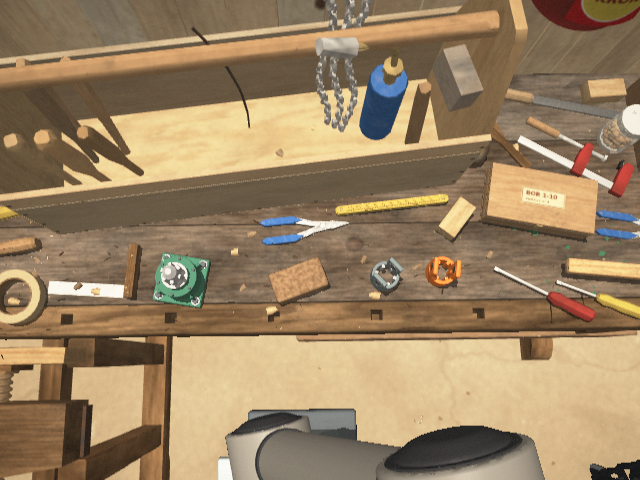

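The top view shows two yokes: grey at (386,274) and orange at (443,270). The grey one is meant, because the task asks for the grey yoke. The green stub is at (181,278), the cork block at (299,281), the pliers at (300,230) and the offcut at (457,217). I'll enlarge the grey yoke and the stub and measure both.

```bash
python3 - <<'E'
from h import *
z=np.load("a.npz"); b,W2=z["b"],z["W2"]
c=np.hstack([cv2.resize(b[235:315,340:420],(400,400),interpolation=2),cv2.resize(b[238:318,140:220],(400,400),interpolation=2)])
save(c,"crop.png")
def reg(u0,u1,v0,v1,zl,zh,col=None):
    P=W2[v0:v1,u0:u1].reshape(-1,3); m=(P[:,2]>zl)&(P[:,2]<zh)
    return P[m]
P=reg(362,412,248,302,.055,.085); print("ears",len(P),np.median(P,0),P.min(0),P.max(0)); 
print(cv2.minAreaRect((P[:,:2]*1000).astype(np.float32)))
P=reg(362,412,248,302,.01,.085);print("yoke",P.min(0),P.max(0))
P=reg(140,220,245,315,.006,.018); print("plate",len(P),cv2.minAreaRect((P[:,:2]*1000).astype(np.float32)))
P=reg(140,220,245,315,.085,.13); print("shaft",len(P),P.min(0),P.max(0),np.median(P,0))
P=reg(140,220,245,315,.1,.13); print("nose",len(P),P.min(0),P.max(0),np.median(P,0))
for n,(u,v) in dict(cork=(299,281),pl=(300,230),off=(457,217),orange=(443,270)).items(): print(n,W2[v,u])
E
```

```text
ears 230 [ 0.50298417 -0.17778028  0.07285958] [ 0.4731246  -0.20486803  0.05523067] [ 0.53017371 -0.1459971   0.08070563]
((502.1615905761719, -174.6669464111328), (33.109397888183594, 53.71254348754883), 43.4930419921875)
yoke [ 0.45670807 -0.20486803  0.01000304] [ 0.54661873 -0.13208329  0.08070563]
plate 837 ((503.3590393066406, 243.54071044921875), (160.4499053955078, 139.66078186035156), 88.1995620727539)
shaft 315 [0.48159009 0.2195427  0.08519629] [0.52215615 0.25819857 0.12445087] [0.49897795 0.23577807 0.11078007]
nose 233 [0.48304256 0.2206222  0.10006902] [0.51959264 0.25819857 0.12445087] [0.50026877 0.23695477 0.11392599]
cork [ 0.49098679 -0.00189169  0.03505946]
pl [ 0.60352922 -0.0049064   0.00327837]
off [ 0.61855483 -0.32767925  0.03724697]
orange [ 0.51458766 -0.30134375  0.00126692]
```

View pics/crop.png

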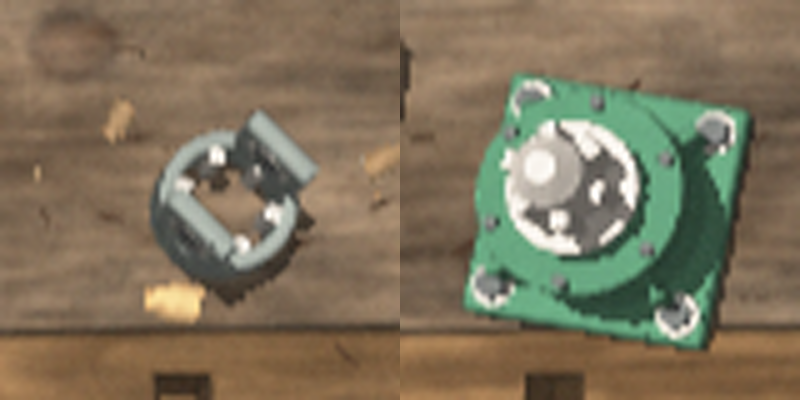

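The crop confirms it: the left half shows the grey yoke standing upright, with its ears' width running about 43° and its axis near (0.502,-0.176). The right half shows the stub with its shaft near (0.50,0.237). I'm moving above the yoke for a close look.

```bash
cat >> h.py <<'E'
def down(deg): return (R.from_euler('z',deg,degrees=True)*R.from_euler('x',180,degrees=True)).as_quat()
E
python3 - <<'E'
from h import *
print(np.round(optics.camera_model("wrist")["tool_from_camera"],3))
r.reach([.502,-.176,.22],down(43.5)); r.hold(.2)
s=r.read_state(); print(s["time_s"],s["joint_positions"],s["eef_pos"])
im,W=cloud("wrist"); save(im,"w1.png"); np.savez("w1.npz",im=im,W=W)
P=W.reshape(-1,3); m=(abs(P[:,0]-.502)<.045)&(abs(P[:,1]+.176)<.045)
for zl,zh in((.069,.082),(.03,.041)):
    Q=P[m&(P[:,2]>zl)&(P[:,2]<zh)]; print(len(Q),np.median(Q[:,2]),cv2.minAreaRect((Q[:,:2]*1000).astype(np.float32)))
E
```

```text
[[-0.001 -0.947 -0.321  0.084]
 [ 1.    -0.001 -0.    -0.001]
 [-0.    -0.321  0.947 -0.118]
 [ 0.     0.     0.     1.   ]]
1.9583 [-4.82964757e-01  3.86372603e-01  1.56213629e+00 -7.06550177e-05
  1.19292557e+00  3.30178963e-01] [ 0.50174363 -0.17686116  0.22006707]
920 0.07392020819424878 ((502.1624450683594, -176.215087890625), (33.80725860595703, 54.25800704956055), 42.61262893676758)
959 0.03602329688986858 ((504.88433837890625, -177.8912353515625), (55.72422790527344, 49.33695602416992), 53.06630325317383)
```

View pics/w1.png

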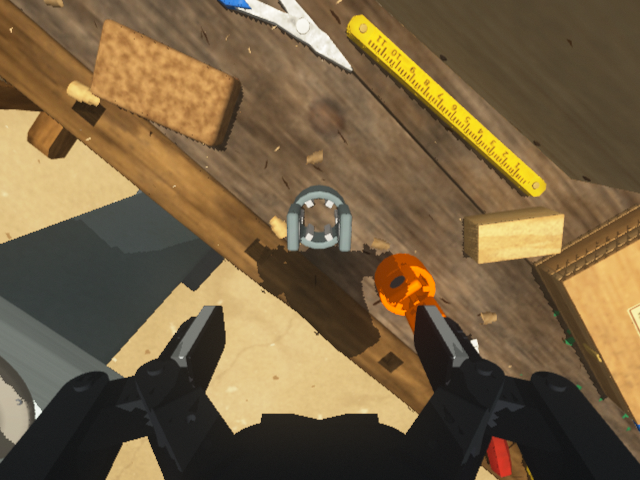

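The close view shows the grey yoke at (320,220), ears to the left and right, well clear of the orange one at (405,280). The pose is (0.5022,-0.1762) at 42.6°. I'll grip it, lift it, and carry it beside the stub so the wrist camera can see the shaft.

```bash
python3 - <<'E'
from h import *
q=down(42.6); x,y=.5022,-.1762
r.move_straight([x,y,.1],q,speed=.15)
print(r.move_straight([x,y,.064],speed=.06,max_force=12))
command_gripper(.045,80); s=r.read_state(); print(s["grip_width"],s["grip_force"],s["contact_force"])
r.move_straight([x,y,.23],speed=.15); s=r.read_state(); print(s["grip_width"],s["contact_force"],s["time_s"])
# view pose: camera ~ tool +x 0.084; camera looks toward +/-; place TCP 90 mm short of stub along -tool x
a=60; d=np.array([np.cos(np.radians(a)),np.sin(np.radians(a))])
t=np.array([.50,.237])-d*.10
r.reach([t[0],t[1],.25],down(a)); r.hold(.15)
im,W=cloud("wrist"); save(im,"w2.png"); np.savez("w2.npz",im=im,W=W)
s=r.read_state(); print(s["joint_positions"],s["eef_pos"],s["contact_force"],s["torque"],s["time_s"])
E
```

```text
False
0.05285651021182646 85.14387488365173 [-1.38708545  0.55291533  5.56161651]
0.05316348105288864 [-0.84565799  0.55945174 -4.38939293] 5.3667
[ 1.58815270e-01  2.55783914e-01  1.66634544e+00 -1.81482136e-04
  1.21969533e+00  6.84293395e-01] [0.45044314 0.14946876 0.24983216] [-0.6138197  -0.72689006 -4.13933002] [-0.02756762 -0.01790112  0.01161353] 6.825
```

View pics/w2.png

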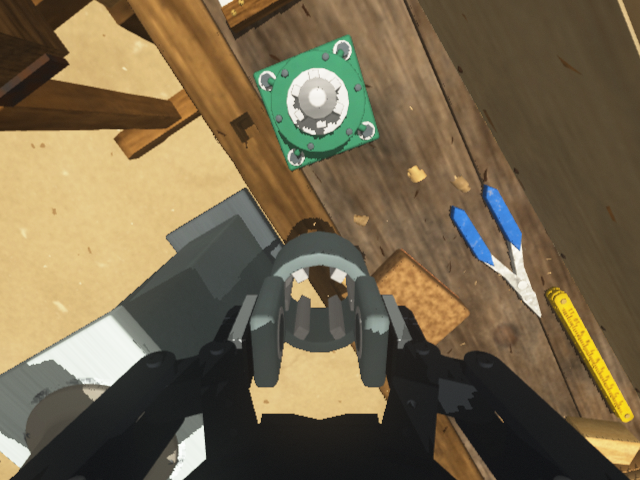

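The yoke is held squarely with its hub at (320,290), and the stub is visible at (317,97). Next I'll fit the shaft axis and the tooth angle from this cloud.

```bash
python3 - <<'E'
from h import *
z=np.load("w2.npz"); im,W=z["im"],z["W"]
save(cv2.resize(im[60:140,275:360],(765,600),interpolation=2)[:600],"c2.png")
P=W[20:190,230:400].reshape(-1,3); P=P[np.isfinite(P[:,0])]
def circ(Q):
    A=np.c_[2*Q[:,:2],np.ones(len(Q))]; s=np.linalg.lstsq(A,(Q[:,:2]**2).sum(1),rcond=None)[0]; return s[:2],np.sqrt(s[2]+s[:2]@s[:2])
Q=P[(P[:,2]>.006)&(P[:,2]<.016)]
c0=np.array([.5,.237]); Q=Q[np.hypot(*(Q[:,:2]-c0).T)<.08]
print("plate",np.median(Q[:,2]),cv2.minAreaRect((Q[:,:2]*1000).astype(np.float32)))
n=P[:,2]>.1185; print("tip",n.sum(),P[n].mean(0),P[:,2].max())
for lo,hi in((.054,.061),(.067,.073),(.097,.1025),(.104,.109)):
    Q=P[(P[:,2]>lo)&(P[:,2]<hi)&(np.hypot(*(P[:,:2]-c0).T)<.06)]
    if len(Q): print(lo,len(Q),"box",Q.min(0),Q.max(0),"rect",cv2.minAreaRect((Q[:,:2]*1000).astype(np.float32)))
E
```

```text
plate 0.012371302153215247 ((501.5239562988281, 239.1505584716797), (100.29542541503906, 100.00310516357422), 79.69695281982422)
tip 386 [0.50150138 0.23939902 0.12004771] 0.12216980117884796
0.054 4109 box [0.46098362 0.19848809 0.05553599] [0.54231996 0.27973744 0.06099497] rect ((501.4093017578125, 239.018798828125), (80.85781860351562, 80.80645751953125), 59.96400451660156)
0.067 1421 box [0.47597613 0.21349652 0.06767451] [0.52675349 0.26507342 0.0729709 ] rect ((501.5179138183594, 239.33950805664062), (49.991512298583984, 50.7881965637207), 59.92072296142578)
0.097 526 box [0.48163302 0.21971517 0.09738796] [0.5214798  0.25888587 0.10247983] rect ((501.381103515625, 239.19857788085938), (37.18635177612305, 39.89268493652344), 38.836326599121094)
0.104 8 box [0.48917249 0.22555911 0.10434994] [0.50791019 0.23296093 0.1089169 ] rect ((497.9422912597656, 228.1862030029297), (4.3531928062438965, 19.49046516418457), 74.024169921875)
```

View pics/c2.png

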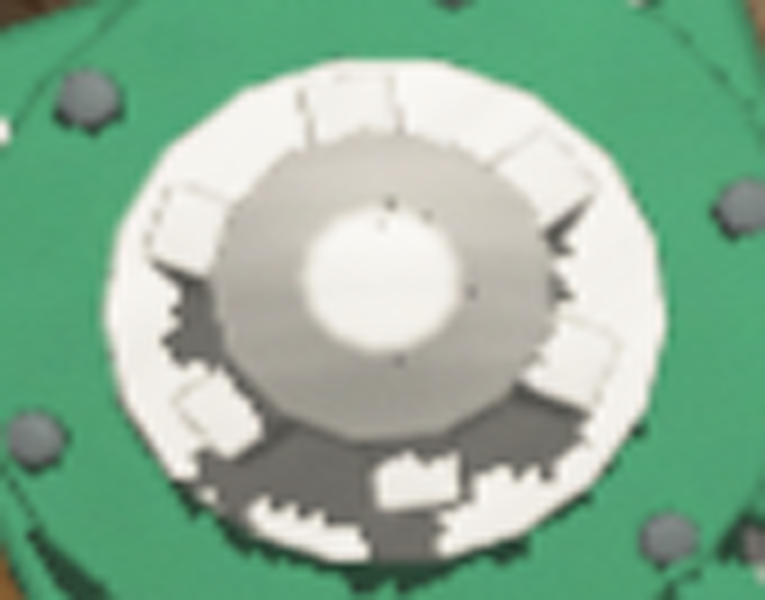

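```bash
python3 - <<'E'
from h import *
z=np.load("w2.npz"); W=z["W"]; P=W[20:190,230:400].reshape(-1,3); P=P[np.isfinite(P[:,0])]
c=np.array([.5015,.2392]); d=P[:,:2]-c; rr=np.hypot(*d.T); th=np.arctan2(d[:,1],d[:,0])
m=(P[:,2]>.097)&(P[:,2]<.1025)&(rr>.0155)&(rr<.0205); v=np.exp(6j*th[m]).mean()
ang=np.degrees(np.angle(v))/6; print("tooth",m.sum(),abs(v),ang)
# yoke hub in hand, in tool frame
V=(W.reshape(-1,3)-[0.45044,0.14947,0.24983])@R.from_quat(down(60)).as_matrix(); V=V[np.isfinite(V[:,0])]
h=V[(abs(V[:,2]-.028)<.0025)&(abs(V[:,0])<.04)&(abs(V[:,1])<.04)]
print("hub top",len(h),h.min(0),h.max(0))
e=V[(abs(V[:,2]+.01)<.003)&(abs(V[:,0])<.03)&(abs(V[:,1])<.03)]; print("ear top",len(e),e.min(0),e.max(0),np.median(e,0))
k=np.round((60-ang)/60); a=ang+60*k; print("yaw",a)
r.reach([*c,.25],down(a)); r.move_straight([*c,.196],speed=.1)
r.hold(.2); s=r.read_state(); print(s["contact_force"],s["time_s"],s["joint_positions"])
st=r.move_straight([*c,.168],speed=.04,max_force=4); s=r.read_state(); print(st,s["eef_pos"],s["contact_force"],s["torque"],s["time_s"])
im,_=cloud("wrist"); save(im[200:480,150:490],"w3.png")
E
```

```text
tooth 414 0.7414399144342881 8.848228033380108
hub top 2963 [-0.02815133 -0.02651934  0.02551084] [0.02839519 0.02648055 0.03049984]
ear top 3895 [-0.0164971  -0.0299879  -0.01298793] [ 0.01750945  0.02990568 -0.00700023] [ 0.00275915 -0.01661584 -0.00935768]
yaw 68.84822803338011
[ 0.03509519  0.36355    -4.94806033] 8.2083 [ 3.07061278e-01  4.50262531e-01  1.52868566e+00 -2.86989673e-05
  1.16110236e+00  6.76283326e-01]
False [0.5016722  0.23925261 0.16817505] [ 0.95988924  0.48665041 -3.9102163 ] [-0.0424312   0.00915065  0.01547449] 9.0583
```

View pics/w3.png

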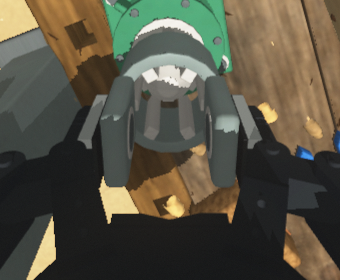

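The yoke hub is centred over the nose at (165,80), with no contact force so far. Now I'll press lightly and rock it.

```bash
cat > mesh.py <<'E'
from h import *
c=np.array([.5015,.2392]); a0=68.85
s=r.read_state(); f0=-4.4; done=False
def rep(t): 
    s=r.read_state(); print(t,np.round(s["eef_pos"],4),np.round(s["contact_force"],1),np.round(s["torque"],2),round(s["time_s"],2)); return s
s=rep("start")
for off in (0,3,-3,6,-6,10,-10,15,-15,20,-20,25,-25,30,-30):
    z=s["eef_pos"][2]
    if off: r.move_straight([*c,z],down(a0+off),speed=.1,max_force=9)
    st=r.move_straight([*c,.152],speed=.03,max_force=5); s=rep((off,st))
    if s["eef_pos"][2]<.156: print("meshed"); break
    if s["contact_force"][2]-f0>8: r.move_straight([*c,s["eef_pos"][2]+.0005],speed=.02); s=r.read_state()
E
python3 mesh.py
```

```text
start [0.5017 0.2393 0.1683] [ 0.6 -1.3 -4.5] [0.02 0.01 0.  ] 9.11
(0, False) [0.5016 0.2392 0.152 ] [-0.1 -0.3 -4. ] [ 0.11 -0.03  0.01] 9.79
meshed
```

It meshed at once because the teeth were already aligned by sight. Next I'll slide it down to the shoulder with a light stop.

```bash
python3 - <<'E'
from h import *
c=np.array([.5015,.2392])
def rep(t): 
    s=r.read_state(); print(t,np.round(s["eef_pos"],4),np.round(s["contact_force"],1),np.round(s["torque"],2),round(s["time_s"],2))
for o in (2,-2,0): r.move_straight([*c,.152],down(68.85+o),speed=.1,max_force=8); rep(o)
rep(r.move_straight([*c,.138],speed=.05,max_force=6))
rep(r.move_straight([*c,.130],speed=.015,max_force=6)); r.hold(.2); rep("held")
E
```

```text
2 [0.5016 0.2393 0.1522] [ 0.4  1.1 -4.9] [ 0.01  0.02 -0.  ] 10.04
-2 [0.5016 0.2392 0.1521] [ 0.4  0.7 -5.2] [0.04 0.01 0.03] 10.29
0 [0.5015 0.2392 0.152 ] [-0.6 -0.5 -3.8] [-0.02  0.04 -0.03] 10.54
False [0.5013 0.2391 0.1375] [-0.4 -0.  -5. ] [-0.   -0.02 -0.06] 10.97
True [0.5018 0.2393 0.1339] [ 0.3 -0.1  5.9] [-0.01  0.05 -0.02] 11.36
held [0.5018 0.2393 0.1341] [-1.8 -0.9  5.8] [-0.05  0.07  0.01] 11.56
```

It stopped on contact at TCP z = 0.134, which puts the foot at 0.070, on the shoulder, with about 10 N of push. I'll ease off, release, back away and check.

```bash
python3 - <<'E'
from h import *
r.move_straight([.5016,.2392,.1345],speed=.02)
command_gripper(.085); r.move_straight([.5016,.2392,.24],speed=.12)
d=np.array([np.cos(np.radians(68.85)),np.sin(np.radians(68.85))])
r.move_straight([*(np.array([.5016,.2392])-d*.06),.27],speed=.15); r.hold(.2)
s=r.read_state(); print(s["contact_force"],s["grip_width"],s["time_s"])
im,W=cloud("wrist"); save(im,"w4.png")
P=W.reshape(-1,3); m=np.hypot(P[:,0]-.5015,P[:,1]-.2392)<.045
for lo,hi in((.13,.16),(.1,.112),(.117,.125)):
    Q=P[m&(P[:,2]>lo)&(P[:,2]<hi)]
    if len(Q)>9: print(lo,len(Q),np.median(Q[:,2]),cv2.minAreaRect((Q[:,:2]*1000).astype(np.float32)))
E
```

```text
[-0.76846627  0.19063093  1.43973871] 0.0849987565189468 14.075
0.13 1429 0.14375742638622152 ((501.9805908203125, 238.78033447265625), (33.194984436035156, 54.12272262573242), 68.85651397705078)
0.1 1634 0.10598359377311338 ((502.0814514160156, 238.88082885742188), (56.287235260009766, 43.65669250488281), 69.08883666992188)
0.117 417 0.11978201291373217 ((503.71624755859375, 240.3485565185547), (31.966650009155273, 39.18883514404297), 72.85909271240234)
```

View pics/w4.png

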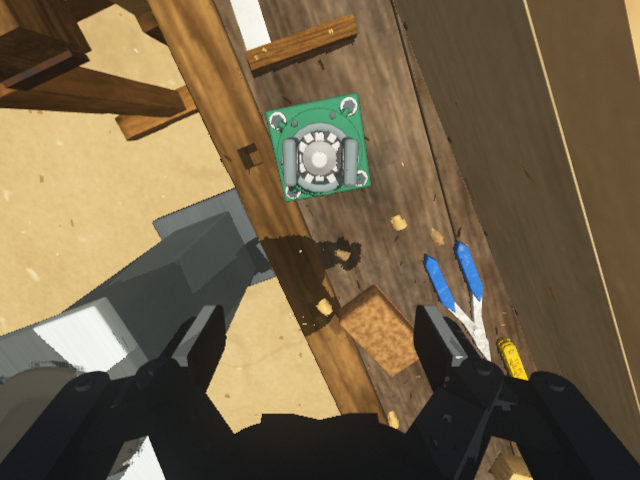

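The yoke sits meshed and level at (320,158). Its ear tops measure 0.144 and hub top 0.106, which puts the foot at 0.070, fully home. The gripper is clear, and the cork block and pliers in view look untouched.

```bash
python3 -c "
from h import *
print(r.finish_job())"
```

```text
the job is handed in; nothing more can be done
None
```

The grey yoke is meshed and fully home on the shoulder, released with the arm clear and about 10 N of push at most; I turned it to the tooth angle by camera, so it meshed without the rocking search, and the job was handed in after about 14 s.

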